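# Load the service stand and hold it at the pointer

### The job

Set the bare cutting head upright into the empty cup of the rotary service stand, fully down on the cup's floor. Turn the dial smoothly until that head stands at the stand's fixed pointer, and finish with the gripper still holding the dial's black upright grip, so that the dial stays put there while I screw on the nozzle nut. Do not tip the head over or whirl the dial round, and leave the other things on the bench where they lie.

Things in the scene. Friction and masses are not known exactly. Their poses are not given: they have to be found in the camera images.
- bare_head: bare cutting head: grey metal nozzle body standing alone on the bench, no nut, 98 mm tall, 0.17 to 0.28 kg; origin under its centre, z up along it. Round: foot 32 mm diameter to 16 mm height, waist 24 mm to 27 mm, collar 36 mm diameter from 27 to 53 mm (grip here), 26 mm to 73 mm, 8 mm tube above. It goes into the empty cup
- stand_base: the stand's fixed round grey base, bolted to the bench, 210 mm diameter; origin on the bench at the turning axis. Its -x axis points from the turning axis to the pointer (roughly towards the robot, up to 0.5 rad either way)
- pointer_tip (a point): tip of the fixed pointer, a pointed steel pin on a small post at the front of the base, pointing at the dial's rim; 119.5 mm from the turning axis, 42 mm above the bench. The post reaches 158 mm from the axis and 50 mm above the bench
- dial (a joint): angle of the dial (round aluminium plate, 236 mm diameter, top 36 mm above the bench, 1.4 kg, turns freely with little friction, no stop, no detent), rad, growing anticlockwise from above. 0 or any full turn: the empty cup is exactly at the pointer. Starts between 0.9 and 5.38
- empty_cup (a point): floor centre of the dial's one empty cup, 36 mm above the bench, 70 mm from the axis; turns with the dial. Cup: steel ring 14 mm high, conical bore 36 mm diameter at the floor, 41 mm at the mouth. The two other cups, 120 degrees to either side, hold finished heads with nuts, fastened, reaching 134 mm above the bench
- turn_grip: black upright turning grip on the dial: round sleeve 20 to 23 mm in diameter, 75 mm long, revolving freely on its spindle, so it can be gripped firmly while it goes round; origin under its centre, 44 mm above the bench, z up. 98 mm from the axis, straight across the dial from the empty cup, 89 mm from the axis of each finished head
- loose_nut: loose brass nozzle nut 30 x 34 x 29 mm on the bench, not to be moved; origin under its centre
- mixing_tube: loose dark mixing tube 92 x 10 mm lying on the bench, not to be moved; origin under its centre, along its y
- green_box: flat parts box 75 x 112 x 34 mm, not to be moved; origin under its centre
- key: T-handle key 80 x 105 x 18 mm lying on the bench, not to be moved; origin under its centre
Mind the look-alikes: they are no part of the job. Leave any orange or pink look-alike of the bare_head alone.

How it is judged:
By the outcome, as a careful person would: the job done as asked, in the order asked, and still so for the second after the job is handed in, while the arm keeps its last pose, push and grip.
It also fails if it takes over 51 s, if anything falls off the work surface, if the arm or the gripper's body presses on something with over 40 N, if the wrist force passes 120 N, or if a joint passes its speed limit or range.

### The arm

A 6-joint arm with a two-finger parallel gripper is mounted at the origin on a cart in front of the work surface, level with it; the furniture and walls round the work are solid. World frame = base frame: x ahead of the robot, y to its left, z up, the work surface at z = 0. Lengths are in m, angles in rad, forces in N, time in s.
With the tool pointing down it reaches from about 0.4 to 0.825 m from the base axis. Payload 7 kg.
Tool frame: the origin (TCP) lies midway between the tips of the shut fingers; the grasp point (between the pads) lies hold_point_z behind it (hold_point_z is the distance from the TCP to the grasp point, in m); z points along the fingers, y is the line along which they close (so a half turn about z gives the same grasp; the last joint's range is limited). The gripper opens to 88 mm and grips with 3 to 60 N. Pads are 19 mm wide; open, the fingers measure 130 mm over their backs; the gripper's body (78 mm by 193 mm) begins 47 mm behind the grasp point.
Start: joints at [-0.881, 0.359, 0.012, 0, -1.224, -0.288], TCP at [0.264, -0.621, 0.227] pointing down, gripper open.
Joint ranges: [-3.07, 3.07], [-1.43, 2.12], [-1.02, 1.25], [-3.03, 1.67], [-3.05, -0], [-3.03, 3.03]. Speed limits (rad/s): [2.39, 2.39, 3.01, 3.14, 3.14, 3.14].

### API

Orientations are given as [roll, pitch, yaw] about the fixed x, y, z axes, in that order (R = Rz(yaw) Ry(pitch) Rx(roll)).
In Python, from station import * gives the robot as it stands.
- The arm moves only by the tool apply_moves, never from a script. Its argument "steps" is a list of rows, each an object with "translation": the shift along the world's x, y, z scaled (see below), a list of three; "rotation": the turn, a rotation vector about the world's x, y, z scaled (see below), a list of three. A call has exactly 10 rows; each row is the pose to reach, as a shift and turn from the pose commanded when the call began; what a row does not reach only later rows make up. The controller multiplies each number of a shift by 250 mm and each number of a turn by 30 degrees. A row lasts 1/12 s, in which the tool goes at most 41.7 mm and 7.16 degrees, less where a joint would pass 70% of its speed; a pose out of reach is approached as far as the arm can. A call with a number of a shift or a turn outside -1 to 1 is refused whole. A call with a gripper value outside its range is refused whole. "jaw" is the closure, from -1 (fully open) to 1 (shut), so that 0 is half open, set as the call begins (left out, the last holds). The fingers move at their own pace and stop on an object; "newtons" is the grip in N (left out, the last holds). Time passes only in rows, so rows that repeat a pose let the fingers close, or fill a call up. It gives the time, the measured TCP pose, the force, the opening and the grip force at its end, in the units of the state.
- get_state(): the state, without advancing time (a new reading comes with each control period).
- grab_frame(name): name is "scene" or "top"; returns the picture (480x640x3 uint8, blue, green, red); there is no depth.
- camera_model(name): a dict with "fx", "fy", "cx", "cy" (pixels), "k1" (the pictures are not rectified: a ray, as slopes to the right and down, at radius r is drawn at 1 + k1 r^2 times it, then the intrinsics apply), "xyz" and "rotation" of the camera in the world. Camera axes: x right, y down, z forward; pixel columns grow to the right and rows downward; lengths in m; the calibration is good to about 2 mm. A picture is of the moment at which its call begins. camera_model takes no time and is no camera call.
- job_done(): hands the job in; it is judged then, once.
The state is a dict: "t": time; "q": joint angles; "qd": joint speeds; "joint_efforts": joint torques, N m; "eef_pos": TCP position; "ee_rot": TCP orientation; "force": force on the tool from outside, world axes, zero at the start; "moment": the same for the moment, N m; "width": finger opening in m; "gripper_force": force on a finger pad.
Only numpy, scipy, OpenCV 4.12 (cv2) and the standard library are available. Lean on these libraries where they do the work, as an engineer would, in place of code of your own. Each camera call takes 0.05 s, during which the arm holds its last target. There are 200 camera calls.

## Working session

There is one attempt and no reset: what is moved stays moved. The work goes in short steps, Python scripts to look and compute and a tool call to move; the robot and the scene stay as the last step left them, time stands still between calls to the robot, and variables do not carry over. Pictures are saved under pics/ and viewed, at most 10 in all, crops included, and the job is handed in when it is done.

Besides the shell and the picture viewer there is one more tool, called by a JSON object that holds its "fn" and its "kwargs". apply_moves: Moves the arm, as the interface text tells. Shifts and turns lie within -1 to 1; 1 stands for 250 mm of shift or 30 degrees of turn. Its arguments: {"type":"object","properties":{"steps":{"type":"array"},"jaw":{"type":"number"},"newtons":{"type":"number"}},"required":["steps"]}

```bash
ls; mkdir -p pics
python3 - <<'E'
from station import *
import cv2
s=get_state(); print({k:s[k] for k in s})
for n in("scene","top"):
    cv2.imwrite(f"pics/{n}0.png",grab_frame(n)); print(n,camera_model(n))
E
```

```text
pics
{'t': 0.0, 'q': array([-8.80886006e-01,  3.59400735e-01,  1.10351168e-02, -3.54005411e-04,
       -1.22406656e+00, -2.88069929e-01]), 'qd': array([-0.00118674,  0.00080799, -0.00063021,  0.00092956, -0.00072262,
       -0.00134042]), 'joint_efforts': array([-8.76370486e-04, -5.82722104e+01,  2.93055940e+01,  6.99725971e+00,
        6.77786578e-03, -1.56229330e-04]), 'eef_pos': array([ 0.26376602, -0.62079737,  0.22560269]), 'ee_rot': array([ 3.13992966e+00, -1.45723900e-04, -2.73987271e+00]), 'force': array([-0.54804823, -0.16528178,  0.30262591]), 'moment': array([-0.02652573, -0.0035833 ,  0.01794801]), 'gripper_force': 0.0, 'width': 0.08771991637911801}
scene {'fx': 484.7289747177954, 'fy': 484.7289747177954, 'cx': 316.98465372664333, 'cy': 242.27411543261866, 'k1': -0.05707746079876718, 'xyz': array([-0.04931613,  0.55088096,  0.8622409 ]), 'rotation': array([-2.36195257, -0.00903415, -2.26282058])}
top {'fx': 457.40165209372657, 'fy': 457.40165209372657, 'cx': 321.1198280083913, 'cy': 251.90785658073526, 'k1': -0.0970021702279, 'xyz': array([0.39843047, 0.01505414, 0.99024488]), 'rotation': array([-2.97563077,  0.0043053 , -1.54245096])}
```

View pics/scene0.png

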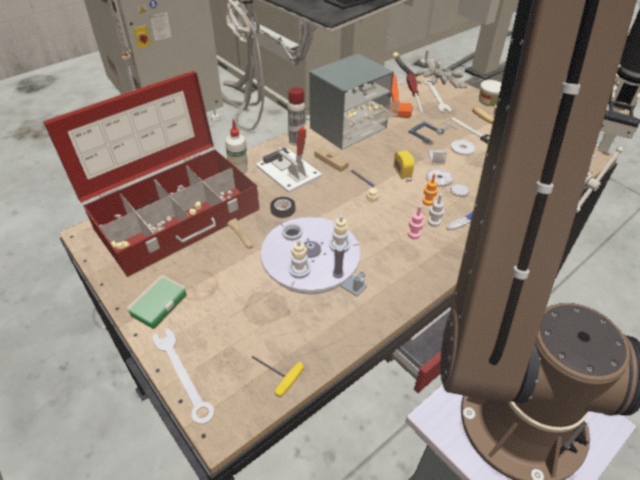

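View pics/top0.png

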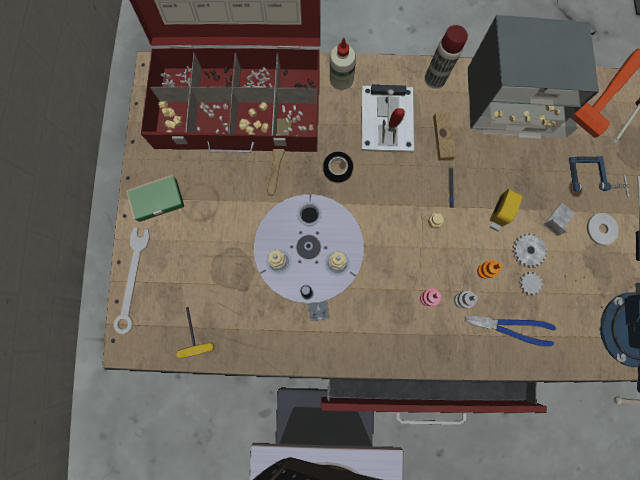

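```bash
cat > h.py <<'E'
from station import *
import cv2, numpy as np
from scipy.spatial.transform import Rotation as R
def ray(n,u,v):
    c=camera_model(n); d=np.array([(u-c['cx'])/c['fx'],(v-c['cy'])/c['fy']]); s=d.copy()
    for _ in range(20): s=d/(1+c['k1']*(s@s))
    Rm=np.array(c['rotation']); Rm=Rm if Rm.ndim==2 else R.from_euler('xyz',Rm).as_matrix()
    return np.array(c['xyz']),Rm@np.r_[s,1]
def onz(n,u,v,z):
    o,d=ray(n,u,v); return o+d*(z-o[2])/d[2]
def proj(n,p):
    c=camera_model(n); Rm=R.from_euler('xyz',c['rotation']).as_matrix(); q=Rm.T@(np.array(p)-c['xyz']); s=q[:2]/q[2]
    s=s*(1+c['k1']*(s@s)); return s[0]*c['fx']+c['cx'],s[1]*c['fy']+c['cy']
E
python3 - <<'E'
from h import *
import station; print([n for n in dir(station) if not n.startswith('_')], getattr(station,'hold_point_z',None))
t=cv2.imread('pics/top0.png'); s=cv2.imread('pics/scene0.png')
for nm,uvz in {'dialc':(309,247,.036),'cup':(309.5,214,.045),'griptop':(306.5,291,.119),'ptr':(318,302,.042),'head':(466,299,.05),'nut?':(436,220,.02)}.items(): print(nm,onz('top',*uvz[:2],uvz[2]).round(3))
h=cv2.cvtColor(t,cv2.COLOR_BGR2HSV); print('hsv dial',h[230,280],'bench',h[230,400])
a=cv2.resize(t[255:330,410:510],(800,600),interpolation=cv2.INTER_CUBIC)
b=cv2.resize(t[185:335,240:380],None,fx=4,fy=4,interpolation=cv2.INTER_CUBIC)
o=np.zeros((600,800,3),np.uint8)
o[:600,:560]=b; o[:180,560:]=cv2.resize(t[262:322,415:495],(240,180),interpolation=cv2.INTER_CUBIC)
o[200:440,560:]=cv2.resize(s[165:245,400:480],(240,240),interpolation=cv2.INTER_CUBIC)
cv2.imwrite('pics/c1.png',o)
E
```

```text
['Unreachable', 'camera_model', 'get_state', 'grab_frame', 'hold_point_z', 'job_done'] 0.0188
dialc [0.568 0.05  0.036]
cup [0.638 0.051 0.045]
griptop [0.468 0.049 0.119]
ptr [0.452 0.027 0.042]
head [ 0.465 -0.279  0.05 ]
nut? [ 0.638 -0.225  0.02 ]
hsv dial [118  26 168] bench [ 17  71 151]
```

View pics/c1.png

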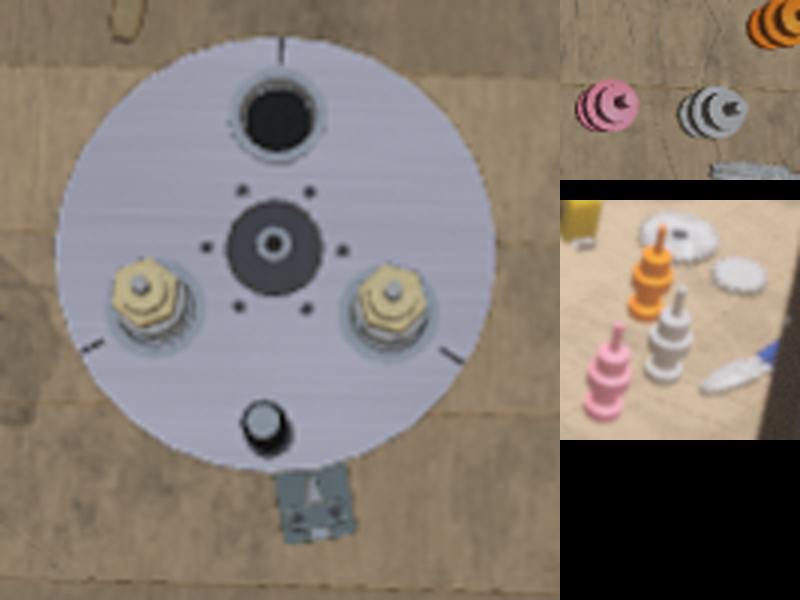

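```bash
cat > m.py <<'E'
from h import *
from scipy.optimize import least_squares
def dial(t,n='top'):
    h=cv2.cvtColor(t,cv2.COLOR_BGR2HSV)
    m=cv2.inRange(h,(105,10,90),(135,70,255)); m=cv2.morphologyEx(m,cv2.MORPH_OPEN,np.ones((3,3)))
    cs,_=cv2.findContours(m,cv2.RETR_EXTERNAL,cv2.CHAIN_APPROX_NONE)
    c=[c for c in cs if cv2.pointPolygonTest(c,(290,235),False)>=0] or [max(cs,key=cv2.contourArea)]
    c=cv2.convexHull(c[0])[:,0]
    P=np.array([onz(n,u,v,.036)[:2] for u,v in c])
    f=least_squares(lambda p:np.hypot(*(P-p[:2]).T)-p[2],[.568,.05,.118],loss='soft_l1',f_scale=.001)
    return f.x
def tri(a,b):
    (o1,d1),(o2,d2)=ray(*a),ray(*b); A=np.c_[d1,-d2]; k=np.linalg.lstsq(A,o2-o1,rcond=None)[0]
    p,q=o1+k[0]*d1,o2+k[1]*d2; return (p+q)/2,np.linalg.norm(p-q)
E
python3 - <<'E'
from m import *
t=cv2.imread('pics/top0.png')
c=dial(t); print('dial',c.round(4)); c=c[:2]
def an(u,v,z):
    p=onz('top',u,v,z)[:2]-c; return np.degrees(np.arctan2(p[1],p[0])).round(2),np.hypot(*p).round(4)
for k,u in {'tick':(310.2,197.5),'tl':(263,271.5),'tr':(353,274)}.items(): print(k,an(*u,.036))
g=cv2.cvtColor(t,cv2.COLOR_BGR2GRAY)
def blob(m,box):
    x0,y0,x1,y1=box; n,l,st,ce=cv2.connectedComponentsWithStats(m[y0:y1,x0:x1]); i=1+np.argmax(st[1:,4]); return ce[i]+[x0,y0],st[i]
b,s=blob((g<60).astype(np.uint8),(295,203,325,226)); print('cupfloor',b,s,an(*b,.037),onz('top',*b,.037).round(4))
print('griptop',an(240+264/4,185+421/4,.119),'ptrtip',an(318.7,303.5,.042),'post',an(319,312,.04))
print('head tip tri',tri(('top',471.7,297.3),('scene',440,195.7)),onz('top',471.7,297.3,.098).round(4),onz('scene',435,221.7,.005).round(4))
h=cv2.cvtColor(t,cv2.COLOR_BGR2HSV)
m=((h[...,1]<45)&(g>50)).astype(np.uint8); b,s=blob(m,(450,285,482,312)); print('headblob',b,s,onz('top',*b,.045).round(4))
E
```

```text
dial [0.5676 0.051  0.1162]
tick (np.float64(-0.18), np.float64(0.1091))
tl (np.float64(120.24), np.float64(0.1086))
tr (np.float64(-119.77), np.float64(0.1101))
cupfloor [309.25510204 214.63265306] [  7   5  16  15 196] (np.float64(0.32), np.float64(0.0706)) [0.6382 0.0514 0.037 ]
griptop (np.float64(-179.2), np.float64(0.0983)) ptrtip (np.float64(-167.9), np.float64(0.1213)) post (np.float64(-168.95), np.float64(0.1386))
head tip tri (array([ 0.46426054, -0.27761094,  0.0946698 ]), np.float64(0.003791838189412192)) [ 0.4655 -0.2753  0.098 ] [ 0.4618 -0.2834  0.005 ]
headblob [465.93174061 299.25255973] [  5   6  23  17 293] [ 0.4651 -0.2802  0.045 ]
```

The three look-alike shapes in the top view are pink (431,297), orange (489,268) and grey (466,299). The grey metal one is the bare head, at about (0.4645, -0.279). In the crop, the empty cup is at (309,214), at about 0.2° on the dial. The grip is at (306,290) and the pointer at (318,303), at about 191.7°.

{"fn": "apply_moves", "kwargs": {"steps": [{"translation": [0.04,0.08,0],"rotation": [0,0,0.1]},{"translation": [0.08,0.16,0],"rotation": [0,0,0.2]},{"translation": [0.12,0.24,0],"rotation": [0,0,0.3]},{"translation": [0.16,0.32,0],"rotation": [0,0,0.4]},{"translation": [0.2,0.4,0],"rotation": [0,0,0.5]},{"translation": [0.24,0.48,0],"rotation": [0,0,0.6]},{"translation": [0.28,0.56,0],"rotation": [0,0,0.7]},{"translation": [0.32,0.64,0],"rotation": [0,0,0.8]},{"translation": [0.36,0.72,0],"rotation": [0,0,0.9]},{"translation": [0.4,0.8,0],"rotation": [0,0,1]}], "jaw": -0.36, "newtons": 20}}

```text
t: 0.93
eef_pos: [0.3641, -0.4201, 0.2263]
ee_rot: [3.141, 0.0, -2.214]
force: [0.6, 0.5, 0.0]
width: 0.0595
gripper_force: 0.0
```

{"fn": "apply_moves", "kwargs": {"steps": [{"translation": [0.04,0.06,0],"rotation": [0,0,0.1]},{"translation": [0.08,0.12,0],"rotation": [0,0,0.2]},{"translation": [0.12,0.18,0],"rotation": [0,0,0.3]},{"translation": [0.16,0.24,0],"rotation": [0,0,0.4]},{"translation": [0.2,0.3,-0.02],"rotation": [0,0,0.5]},{"translation": [0.24,0.36,-0.04],"rotation": [0,0,0.6]},{"translation": [0.28,0.42,-0.06],"rotation": [0,0,0.7]},{"translation": [0.32,0.48,-0.08],"rotation": [0,0,0.8]},{"translation": [0.36,0.53,-0.1],"rotation": [0,0,0.9]},{"translation": [0.4,0.567,-0.12],"rotation": [0,0,1]}]}}

```text
t: 1.77
eef_pos: [0.4641, -0.2783, 0.1961]
ee_rot: [3.141, 0.0, -1.69]
force: [0.3, 0.3, -0.4]
width: 0.0597
gripper_force: 0.0
```

{"fn": "apply_moves", "kwargs": {"steps": [{"translation": [0,0,-0.05],"rotation": [0,0,0.06]},{"translation": [0,0,-0.12],"rotation": [0,0,0.12]},{"translation": [0,0,-0.2],"rotation": [0,0,0.18]},{"translation": [0,0,-0.28],"rotation": [0,0,0.23]},{"translation": [0,0,-0.36],"rotation": [0,0,0.23]},{"translation": [0,0,-0.44],"rotation": [0,0,0.23]},{"translation": [0,0,-0.52],"rotation": [0,0,0.23]},{"translation": [0,0,-0.58],"rotation": [0,0,0.23]},{"translation": [0,0,-0.62],"rotation": [0,0,0.23]},{"translation": [0,0,-0.644],"rotation": [0,0,0.23]}]}}

```text
t: 2.6
eef_pos: [0.4632, -0.2793, 0.0341]
ee_rot: [3.139, 0.001, -1.572]
force: [-0.2, -0.4, 0.4]
width: 0.0597
gripper_force: 0.0
```

Run:
```python
from h import *
s=get_state(); print(s['t'],s['eef_pos'],s['ee_rot'],s['force'])
a=grab_frame('scene'); b=grab_frame('top')
o=np.hstack([cv2.resize(a[150:250,380:480],(400,400),interpolation=2),cv2.resize(b[250:350,410:510],(400,400),interpolation=2)])
cv2.imwrite('pics/c2.png',o)
```

```text
2.6 [ 0.4631684  -0.27927249  0.03412697] [ 3.13948251e+00  5.06256751e-04 -1.57225964e+00] [-0.24261076 -0.44602275  0.40834623]
```

View pics/c2.png

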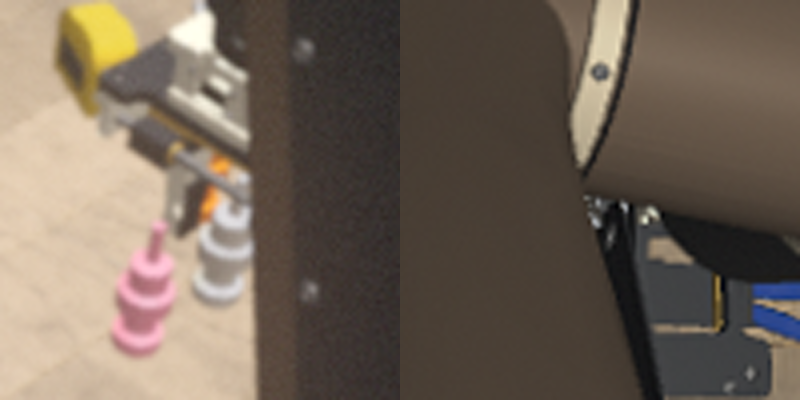

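The scene crop shows the grey head upright at (220,250) between the fingers, with pink clear at (145,300). I'll close the fingers.

{"fn": "apply_moves", "kwargs": {"steps": [{"translation": [0,0,0],"rotation": [0,0,0]},{"translation": [0,0,0],"rotation": [0,0,0]},{"translation": [0,0,0],"rotation": [0,0,0]},{"translation": [0,0,0],"rotation": [0,0,0]},{"translation": [0,0,0],"rotation": [0,0,0]},{"translation": [0,0,0],"rotation": [0,0,0]},{"translation": [0,0,0],"rotation": [0,0,0]},{"translation": [0,0,0],"rotation": [0,0,0]},{"translation": [0,0,0],"rotation": [0,0,0]},{"translation": [0,0,0],"rotation": [0,0,0]}], "jaw": 1, "newtons": 25}}

```text
t: 3.53
eef_pos: [0.4647, -0.2797, 0.0362]
ee_rot: [-3.14, -0.001, -1.572]
force: [0.2, -0.5, 5.7]
width: 0.0348
gripper_force: 25.0
```

{"fn": "apply_moves", "kwargs": {"steps": [{"translation": [0,0,0.02],"rotation": [0,0,0]},{"translation": [0,0,0.06],"rotation": [0,0,0]},{"translation": [0,0,0.12],"rotation": [0,0,0]},{"translation": [0,0,0.2],"rotation": [0,0,0]},{"translation": [0,0,0.28],"rotation": [0,0,0]},{"translation": [0,0,0.36],"rotation": [0,0,0]},{"translation": [0,0,0.44],"rotation": [0,0,0]},{"translation": [0,0,0.52],"rotation": [0,0,0]},{"translation": [0,0,0.57],"rotation": [0,0,0]},{"translation": [0,0,0.6],"rotation": [0,0,0]}]}}

```text
t: 4.37
eef_pos: [0.4641, -0.2795, 0.1878]
ee_rot: [-3.14, -0.0, -1.572]
force: [0.2, -0.4, -1.7]
width: 0.0343
gripper_force: 25.0
```

{"fn": "apply_moves", "kwargs": {"steps": [{"translation": [0.03,0.03,0.02],"rotation": [0,0,0]},{"translation": [0.08,0.08,0.04],"rotation": [0,0,0]},{"translation": [0.15,0.15,0.06],"rotation": [0,0,0]},{"translation": [0.22,0.22,0.08],"rotation": [0,0,0]},{"translation": [0.29,0.29,0.08],"rotation": [0,0,0]},{"translation": [0.36,0.36,0.08],"rotation": [0,0,0]},{"translation": [0.43,0.43,0.08],"rotation": [0,0,0]},{"translation": [0.5,0.5,0.08],"rotation": [0,0,0]},{"translation": [0.56,0.56,0.08],"rotation": [0,0,0]},{"translation": [0.6,0.6,0.08],"rotation": [0,0,0]}]}}

```text
t: 5.2
eef_pos: [0.615, -0.1276, 0.2047]
ee_rot: [3.14, 0.0, -1.571]
force: [-0.2, -0.1, -1.9]
width: 0.0348
gripper_force: 25.0
```

{"fn": "apply_moves", "kwargs": {"steps": [{"translation": [0.01,0.06,0],"rotation": [0,0,0]},{"translation": [0.02,0.14,0],"rotation": [0,0,0]},{"translation": [0.03,0.23,0],"rotation": [0,0,0]},{"translation": [0.04,0.32,0],"rotation": [0,0,0]},{"translation": [0.055,0.41,0],"rotation": [0,0,0]},{"translation": [0.065,0.5,0],"rotation": [0,0,0]},{"translation": [0.075,0.58,0],"rotation": [0,0,0]},{"translation": [0.085,0.65,0],"rotation": [0,0,0]},{"translation": [0.09,0.7,0],"rotation": [0,0,0]},{"translation": [0.095,0.722,0],"rotation": [0,0,0]}]}}

```text
t: 6.03
eef_pos: [0.6374, 0.0526, 0.2054]
ee_rot: [3.141, 0.0, -1.571]
force: [0.8, -0.7, -2.0]
width: 0.0344
gripper_force: 25.0
```

Run:
```python
from h import *
s=get_state(); print(s['t'],s['eef_pos'],s['ee_rot'],s['force'],s['q'])
a=grab_frame('scene'); b=grab_frame('top'); cv2.imwrite('pics/s3.png',a)
p=s['eef_pos']; 
for z in (p[2]-.035,p[2]+.018): print(proj('scene',[p[0],p[1],z]))
print(proj('scene',[.6378,.051,.05]))
o=np.hstack([cv2.resize(a[150:290,240:380],(560,560),interpolation=2),cv2.resize(b[185:325,280:340],(240,560),interpolation=2)])
cv2.imwrite('pics/c3.png',o)
```

```text
6.0333 [0.63735116 0.05256921 0.20539812] [ 3.14111238e+00  8.05975698e-05 -1.57118353e+00] [ 0.81169925 -0.72160186 -1.99490969] [ 3.86738957e-01  3.14731364e-01 -1.01311050e-01 -2.79768472e-04
 -1.15516823e+00 -3.87013129e-01]
(np.float64(289.9224839919132), np.float64(190.53354242944584))
(np.float64(289.187444112053), np.float64(171.51641810623607))
(np.float64(291.83464281551704), np.float64(228.88314829530182))
```

View pics/c3.png

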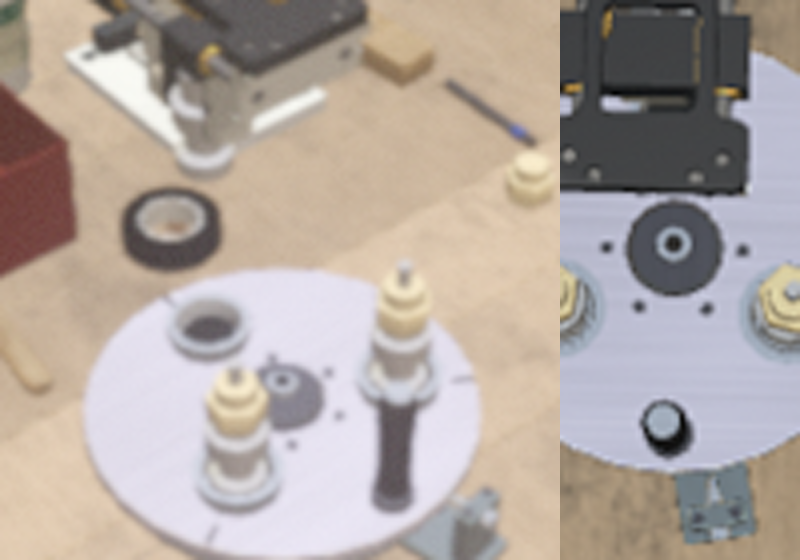

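The scene crop shows the head's foot at (204,158) held upright over the bench behind the cup, and the cup mouth at (209,322). I'll lower it to just above the mouth and look again.

{"fn": "apply_moves", "kwargs": {"steps": [{"translation": [0,0,-0.03],"rotation": [0,0,0]},{"translation": [0,0,-0.07],"rotation": [0,0,0]},{"translation": [0,0,-0.12],"rotation": [0,0,0]},{"translation": [0,0,-0.18],"rotation": [0,0,0]},{"translation": [0,0,-0.24],"rotation": [0,0,0]},{"translation": [0,0,-0.29],"rotation": [0,0,0]},{"translation": [0,0,-0.34],"rotation": [0,0,0]},{"translation": [0,0,-0.38],"rotation": [0,0,0]},{"translation": [0,0,-0.41],"rotation": [0,0,0]},{"translation": [0,0,-0.42],"rotation": [0,0,0]}]}}

```text
t: 6.97
eef_pos: [0.6367, 0.0502, 0.0987]
ee_rot: [3.139, -0.001, -1.573]
force: [0.2, 1.0, -1.5]
width: 0.0345
gripper_force: 25.0
```

Run:
```python
from h import *
P=[get_state()['eef_pos']]
a=grab_frame('scene'); P.append(get_state()['eef_pos']); a2=grab_frame('scene'); P.append(get_state()['eef_pos'])
print(np.array(P).round(4)); cv2.imwrite('pics/s4.png',a)
a=((a.astype(int)+a2)//2).astype(np.uint8)
cv2.imwrite('pics/c4.png',cv2.resize(a[185:255,255:335],(800,700),interpolation=2)[:600])
```

```text
[[0.6367 0.0502 0.0987]
 [0.637  0.0504 0.0991]
 [0.6375 0.0506 0.1   ]]
```

View pics/c4.png

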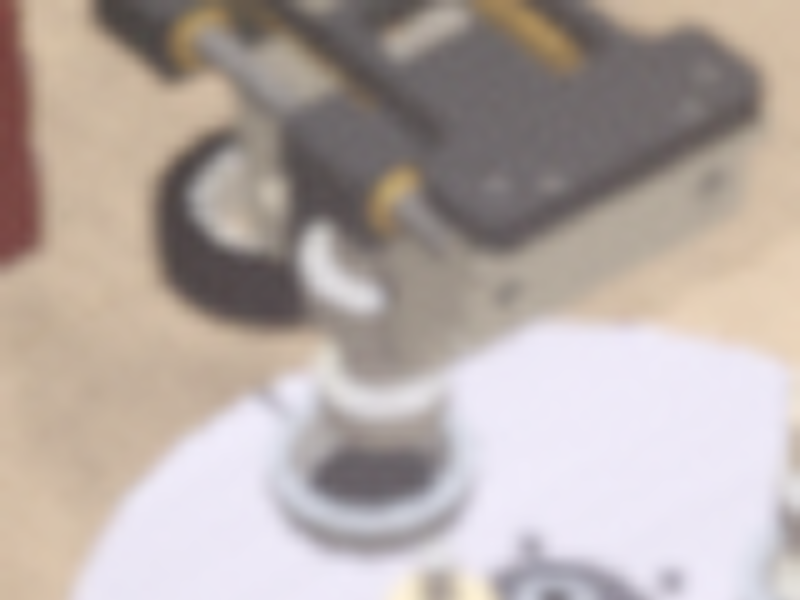

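The crop shows the foot's bright top ring centred at column 384 and the cup at column 374. The head therefore sits about 3 mm towards -y (+ is left), so I'll correct that and start lowering.

{"fn": "apply_moves", "kwargs": {"steps": [{"translation": [0.002,0.004,0],"rotation": [0,0,0]},{"translation": [0.004,0.008,0],"rotation": [0,0,0]},{"translation": [0.004,0.012,0],"rotation": [0,0,0]},{"translation": [0.004,0.012,-0.01],"rotation": [0,0,0]},{"translation": [0.004,0.012,-0.02],"rotation": [0,0,0]},{"translation": [0.004,0.012,-0.03],"rotation": [0,0,0]},{"translation": [0.004,0.012,-0.04],"rotation": [0,0,0]},{"translation": [0.004,0.012,-0.05],"rotation": [0,0,0]},{"translation": [0.004,0.012,-0.06],"rotation": [0,0,0]},{"translation": [0.004,0.012,-0.07],"rotation": [0,0,0]}]}}

```text
t: 7.9
eef_pos: [0.6387, 0.054, 0.0827]
ee_rot: [3.141, -0.0, -1.572]
force: [-0.7, 0.4, -0.9]
width: 0.0346
gripper_force: 25.0
```

Run:
```python
from h import *
s=get_state(); a=grab_frame('scene'); a2=grab_frame('scene')
print(s['eef_pos'].round(4),s['force'].round(1),s['moment'].round(2))
a=((a.astype(int)+a2)//2).astype(np.uint8)
cv2.imwrite('pics/c5.png',cv2.resize(a[190:250,260:320],(600,600),interpolation=2))
```

```text
[0.6387 0.054  0.0827] [-0.7  0.4 -0.9] [-0.03  0.12 -0.03]
```

View pics/c5.png

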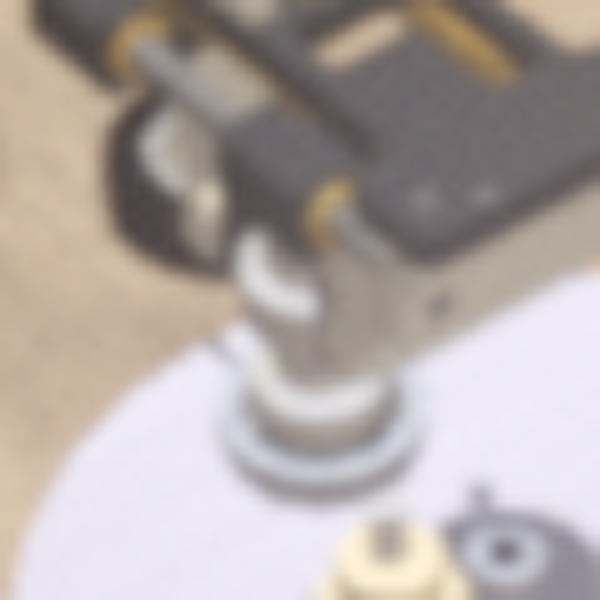

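The foot ring, centred at column 322, is now inside the cup ring at column 322 with no contact force. I'll lower it to the floor.

{"fn": "apply_moves", "kwargs": {"steps": [{"translation": [0,0,-0.005],"rotation": [0,0,0]},{"translation": [0,0,-0.01],"rotation": [0,0,0]},{"translation": [0,0,-0.015],"rotation": [0,0,0]},{"translation": [0,0,-0.02],"rotation": [0,0,0]},{"translation": [0,0,-0.025],"rotation": [0,0,0]},{"translation": [0,0,-0.03],"rotation": [0,0,0]},{"translation": [0,0,-0.034],"rotation": [0,0,0]},{"translation": [0,0,-0.038],"rotation": [0,0,0]},{"translation": [0,0,-0.042],"rotation": [0,0,0]},{"translation": [0,0,-0.042],"rotation": [0,0,0]}]}}

```text
t: 8.83
eef_pos: [0.6387, 0.054, 0.0724]
ee_rot: [3.142, -0.0, -1.572]
force: [0.8, 0.8, -1.4]
width: 0.0343
gripper_force: 25.0
```

{"fn": "apply_moves", "kwargs": {"steps": [{"translation": [0,0,-0.002],"rotation": [0,0,0]},{"translation": [0,0,-0.004],"rotation": [0,0,0]},{"translation": [0,0,-0.006],"rotation": [0,0,0]},{"translation": [0,0,-0.008],"rotation": [0,0,0]},{"translation": [0,0,-0.008],"rotation": [0,0,0]},{"translation": [0,0,-0.008],"rotation": [0,0,0]},{"translation": [0,0,-0.008],"rotation": [0,0,0]},{"translation": [0,0,-0.008],"rotation": [0,0,0]},{"translation": [0,0,-0.008],"rotation": [0,0,0]},{"translation": [0,0,-0.008],"rotation": [0,0,0]}]}}

```text
t: 9.67
eef_pos: [0.639, 0.054, 0.0721]
ee_rot: [-3.14, -0.0, -1.572]
force: [-3.1, -0.4, 9.0]
width: 0.0345
gripper_force: 25.0
```

{"fn": "apply_moves", "kwargs": {"steps": [{"translation": [0,0,0],"rotation": [0,0,0]},{"translation": [0,0,0],"rotation": [0,0,0]},{"translation": [0,0,0],"rotation": [0,0,0]},{"translation": [0,0,0],"rotation": [0,0,0]},{"translation": [0,0,0],"rotation": [0,0,0]},{"translation": [0,0,0.01],"rotation": [0,0,0]},{"translation": [0,0,0.03],"rotation": [0,0,0]},{"translation": [0,0,0.06],"rotation": [0,0,0]},{"translation": [0,0,0.1],"rotation": [0,0,0]},{"translation": [0,0,0.15],"rotation": [0,0,0]}], "jaw": -0.36}}

```text
t: 10.5
eef_pos: [0.6386, 0.0539, 0.1088]
ee_rot: [3.141, -0.0, -1.572]
force: [-0.5, 0.4, -0.1]
width: 0.0593
gripper_force: 0.0
```

{"fn": "apply_moves", "kwargs": {"steps": [{"translation": [0,0,0.06],"rotation": [0,0,0]},{"translation": [0,0,0.12],"rotation": [0,0,0]},{"translation": [0,0,0.18],"rotation": [0,0,0]},{"translation": [0,0,0.24],"rotation": [0,0,0]},{"translation": [-0.04,0,0.3],"rotation": [0,0,0]},{"translation": [-0.12,0,0.34],"rotation": [0,0,0]},{"translation": [-0.22,0,0.36],"rotation": [0,0,0]},{"translation": [-0.34,-0.01,0.36],"rotation": [0,0,0]},{"translation": [-0.46,-0.02,0.36],"rotation": [0,0,0]},{"translation": [-0.54,-0.02,0.36],"rotation": [0,0,0]}]}}

```text
t: 11.33
eef_pos: [0.5015, 0.0485, 0.1993]
ee_rot: [-3.141, 0.001, -1.572]
force: [-0.4, 0.3, -0.3]
width: 0.0596
gripper_force: 0.0
```

Run:
```python
from h import *
s=get_state(); a=grab_frame('scene'); b=grab_frame('top')
cv2.imwrite('pics/s6.png',a);cv2.imwrite('pics/t6.png',b)
print(s['eef_pos'].round(4),s['ee_rot'].round(3))
o=np.hstack([cv2.resize(a[190:300,250:370],(480,440),interpolation=2),cv2.resize(b[190:300,260:340],(320,440),interpolation=2)])
cv2.imwrite('pics/c6.png',o)
```

```text
[0.5015 0.0485 0.1993] [-3.141e+00  1.000e-03 -1.572e+00]
```

View pics/c6.png

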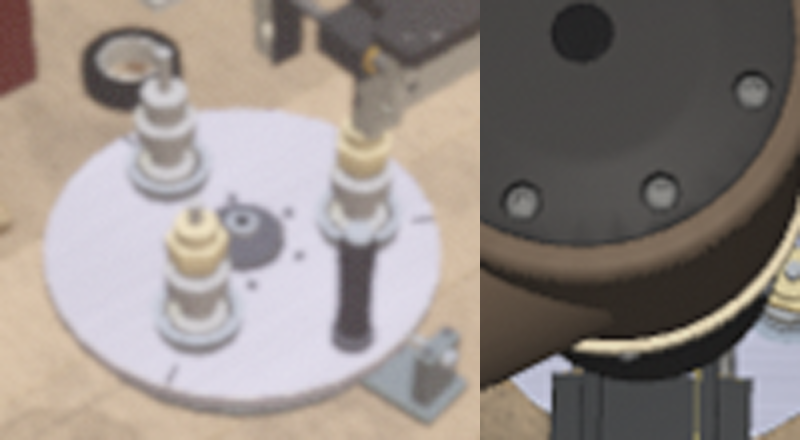

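The head stands upright in the empty cup at (165,130), level with the two finished ones. The grip at (352,290) is free, so next I go down over it.

{"fn": "apply_moves", "kwargs": {"steps": [{"translation": [-0.06,0.002,0],"rotation": [0,0,0]},{"translation": [-0.12,0.004,-0.03],"rotation": [0,0,0]},{"translation": [-0.128,0.004,-0.09],"rotation": [0,0,0]},{"translation": [-0.128,0.004,-0.16],"rotation": [0,0,0]},{"translation": [-0.128,0.004,-0.24],"rotation": [0,0,0]},{"translation": [-0.128,0.004,-0.32],"rotation": [0,0,0]},{"translation": [-0.128,0.004,-0.39],"rotation": [0,0,0]},{"translation": [-0.128,0.004,-0.44],"rotation": [0,0,0]},{"translation": [-0.128,0.004,-0.475],"rotation": [0,0,0]},{"translation": [-0.128,0.004,-0.49],"rotation": [0,0,0]}]}}

```text
t: 12.27
eef_pos: [0.4718, 0.05, 0.075]
ee_rot: [3.141, -0.0, -1.572]
force: [-0.6, -0.0, -0.1]
width: 0.0597
gripper_force: 0.0
```

{"fn": "apply_moves", "kwargs": {"steps": [{"translation": [0,0,0],"rotation": [0,0,0]},{"translation": [0,0,0],"rotation": [0,0,0]},{"translation": [0,0,0],"rotation": [0,0,0]},{"translation": [0,0,0],"rotation": [0,0,0]},{"translation": [0,0,0],"rotation": [0,0,0]},{"translation": [0,0,0],"rotation": [0,0,0]},{"translation": [0,0,0],"rotation": [0,0,0]},{"translation": [0,0,0],"rotation": [0,0,0]},{"translation": [0,0,0],"rotation": [0,0,0]},{"translation": [0,0,0],"rotation": [0,0,0]}], "jaw": 1, "newtons": 25}}

```text
t: 13.1
eef_pos: [0.4696, 0.0492, 0.0756]
ee_rot: [3.138, -0.001, -1.573]
force: [-9.3, 0.2, 8.4]
width: 0.0216
gripper_force: 25.0
```

Run:
```python
from m import *
P=[]
for i in range(4): s=get_state(); P.append(np.r_[s['eef_pos'],s['force']]); a=grab_frame('scene' if i%2 else 'top'); cv2.imwrite(f'pics/g{i}.png',a)
print(np.mean(P,0).round(4))
# arc plan
c=np.array([.5676,.0508])
for d in range(0,169,12): 
    th=np.radians(180.2-d); print(d,(c+.098*np.array([np.cos(th),np.sin(th)])).round(4))
```

```text
[ 0.4696  0.0492  0.0756 -8.5718  0.4156  8.7299]
0 [0.4696 0.0505]
12 [0.4717 0.0708]
24 [0.4779 0.0903]
36 [0.4881 0.1081]
48 [0.5018 0.1234]
60 [0.5183 0.1355]
72 [0.537  0.1439]
84 [0.557  0.1482]
96 [0.5775 0.1483]
108 [0.5976 0.1441]
120 [0.6163 0.1358]
132 [0.6329 0.1239]
144 [0.6467 0.1087]
156 [0.657 0.091]
168 [0.6634 0.0715]
```

Run:
```python
import numpy as np
c=np.array([.5676,.0505]); N=80; ramp=10
v=np.minimum(1,np.minimum(np.arange(1,N+1),np.arange(N,0,-1))/ramp); f=np.cumsum(v)/v.sum()
th=np.radians(180.2-168.5*f); X=c+.098*np.c_[np.cos(th),np.sin(th)]; W=-78.3*f
p=np.array([.4713,.0495]); w=0
for k in range(8):
    print(k,[[round(float(a),3) for a in (*((X[i]-p)/.25),(W[i]-w)/30)] for i in range(10*k,10*k+10)])
    p=p+np.round((X[10*k+9]-p)/.25,3)*.25; w=w+np.round((W[10*k+9]-w)/30,3)*30
```

```text
0 [[-0.007, 0.004, -0.004], [-0.007, 0.008, -0.011], [-0.007, 0.012, -0.022], [-0.007, 0.019, -0.037], [-0.006, 0.027, -0.055], [-0.005, 0.037, -0.077], [-0.004, 0.048, -0.103], [-0.003, 0.061, -0.132], [-0.0, 0.075, -0.165], [0.003, 0.091, -0.202]]
1 [[0.004, 0.016, -0.037], [0.009, 0.032, -0.074], [0.014, 0.047, -0.11], [0.02, 0.062, -0.147], [0.026, 0.077, -0.184], [0.033, 0.092, -0.221], [0.041, 0.106, -0.258], [0.049, 0.12, -0.294], [0.058, 0.133, -0.331], [0.067, 0.147, -0.368]]
2 [[0.01, 0.012, -0.037], [0.021, 0.025, -0.073], [0.032, 0.037, -0.11], [0.043, 0.048, -0.147], [0.055, 0.059, -0.184], [0.068, 0.07, -0.22], [0.08, 0.08, -0.257], [0.094, 0.089, -0.294], [0.107, 0.098, -0.331], [0.121, 0.107, -0.367]]
3 [[0.014, 0.007, -0.037], [0.029, 0.014, -0.074], [0.044, 0.021, -0.111], [0.059, 0.027, -0.147], [0.074, 0.032, -0.184], [0.09, 0.037, -0.221], [0.106, 0.041, -0.258], [0.121, 0.044, -0.294], [0.137, 0.047, -0.331], [0.154, 0.049, -0.368]]
4 [[0.016, 0.001, -0.037], [0.032, 0.002, -0.074], [0.048, 0.002, -0.11], [0.064, 0.001, -0.147], [0.081, -0.0, -0.184], [0.097, -0
[... 158 characters left out ...]
0.073], [0.045, -0.017, -0.11], [0.06, -0.025, -0.147], [0.074, -0.032, -0.183], [0.088, -0.041, -0.22], [0.102, -0.05, -0.257], [0.115, -0.059, -0.294], [0.128, -0.069, -0.33], [0.14, -0.079, -0.367]]
6 [[0.012, -0.011, -0.037], [0.023, -0.023, -0.074], [0.034, -0.035, -0.11], [0.045, -0.047, -0.147], [0.055, -0.06, -0.184], [0.064, -0.073, -0.221], [0.073, -0.087, -0.258], [0.081, -0.101, -0.294], [0.089, -0.115, -0.331], [0.096, -0.13, -0.368]]
7 [[0.007, -0.015, -0.037], [0.012, -0.028, -0.07], [0.016, -0.041, -0.099], [0.02, -0.051, -0.125], [0.022, -0.061, -0.147], [0.024, -0.069, -0.165], [0.026, -0.075, -0.18], [0.027, -0.08, -0.191], [0.028, -0.083, -0.198], [0.028, -0.085, -0.202]]
```

{"fn": "apply_moves", "kwargs": {"steps": [{"translation": [-0.003,0.004,0],"rotation": [0,0,-0.004]},{"translation": [-0.006,0.008,0],"rotation": [0,0,-0.011]},{"translation": [-0.007,0.012,0],"rotation": [0,0,-0.022]},{"translation": [-0.007,0.019,0],"rotation": [0,0,-0.037]},{"translation": [-0.006,0.027,0],"rotation": [0,0,-0.055]},{"translation": [-0.005,0.037,0],"rotation": [0,0,-0.077]},{"translation": [-0.004,0.048,0],"rotation": [0,0,-0.103]},{"translation": [-0.003,0.061,0],"rotation": [0,0,-0.132]},{"translation": [0,0.075,0],"rotation": [0,0,-0.165]},{"translation": [0.003,0.091,0],"rotation": [0,0,-0.202]}]}}

```text
t: 14.13
eef_pos: [0.4722, 0.073, 0.0756]
ee_rot: [3.141, -0.0, -1.679]
force: [-3.8, 0.3, 5.6]
width: 0.0216
gripper_force: 25.0
```

{"fn": "apply_moves", "kwargs": {"steps": [{"translation": [0.004,0.016,0],"rotation": [0,0,-0.037]},{"translation": [0.009,0.032,0],"rotation": [0,0,-0.074]},{"translation": [0.014,0.047,0],"rotation": [0,0,-0.11]},{"translation": [0.02,0.062,0],"rotation": [0,0,-0.147]},{"translation": [0.026,0.077,0],"rotation": [0,0,-0.184]},{"translation": [0.033,0.092,0],"rotation": [0,0,-0.221]},{"translation": [0.041,0.106,0],"rotation": [0,0,-0.258]},{"translation": [0.049,0.12,0],"rotation": [0,0,-0.294]},{"translation": [0.058,0.133,0],"rotation": [0,0,-0.331]},{"translation": [0.067,0.147,0],"rotation": [0,0,-0.368]}]}}

```text
t: 14.97
eef_pos: [0.4897, 0.11, 0.0757]
ee_rot: [-3.141, 0.0, -1.872]
force: [-1.6, -0.5, 2.9]
width: 0.022
gripper_force: 25.0
```

Forces are small, so I'll keep turning.

{"fn": "apply_moves", "kwargs": {"steps": [{"translation": [0.01,0.012,0],"rotation": [0,0,-0.037]},{"translation": [0.021,0.025,0],"rotation": [0,0,-0.073]},{"translation": [0.032,0.037,0],"rotation": [0,0,-0.11]},{"translation": [0.043,0.048,0],"rotation": [0,0,-0.147]},{"translation": [0.055,0.059,0],"rotation": [0,0,-0.184]},{"translation": [0.068,0.07,0],"rotation": [0,0,-0.22]},{"translation": [0.08,0.08,0],"rotation": [0,0,-0.257]},{"translation": [0.094,0.089,0],"rotation": [0,0,-0.294]},{"translation": [0.107,0.098,0],"rotation": [0,0,-0.331]},{"translation": [0.121,0.107,0],"rotation": [0,0,-0.367]}]}}

```text
t: 15.8
eef_pos: [0.52, 0.1362, 0.0756]
ee_rot: [-3.141, -0.0, -2.065]
force: [0.8, -3.5, 4.3]
width: 0.0217
gripper_force: 25.0
```

{"fn": "apply_moves", "kwargs": {"steps": [{"translation": [0.014,0.007,0],"rotation": [0,0,-0.037]},{"translation": [0.029,0.014,0],"rotation": [0,0,-0.074]},{"translation": [0.044,0.021,0],"rotation": [0,0,-0.111]},{"translation": [0.059,0.027,0],"rotation": [0,0,-0.147]},{"translation": [0.074,0.032,0],"rotation": [0,0,-0.184]},{"translation": [0.09,0.037,0],"rotation": [0,0,-0.221]},{"translation": [0.106,0.041,0],"rotation": [0,0,-0.258]},{"translation": [0.121,0.044,0],"rotation": [0,0,-0.294]},{"translation": [0.137,0.047,0],"rotation": [0,0,-0.331]},{"translation": [0.154,0.049,0],"rotation": [0,0,-0.368]}]}}

```text
t: 16.63
eef_pos: [0.5581, 0.1479, 0.0756]
ee_rot: [-3.141, -0.001, -2.258]
force: [-0.2, -5.4, 5.4]
width: 0.0215
gripper_force: 25.0
```

{"fn": "apply_moves", "kwargs": {"steps": [{"translation": [0.016,0.001,0],"rotation": [0,0,-0.037]},{"translation": [0.032,0.002,0],"rotation": [0,0,-0.074]},{"translation": [0.048,0.002,0],"rotation": [0,0,-0.11]},{"translation": [0.064,0.001,0],"rotation": [0,0,-0.147]},{"translation": [0.081,0,0],"rotation": [0,0,-0.184]},{"translation": [0.097,-0.002,0],"rotation": [0,0,-0.221]},{"translation": [0.113,-0.005,0],"rotation": [0,0,-0.257]},{"translation": [0.129,-0.008,0],"rotation": [0,0,-0.294]},{"translation": [0.144,-0.012,0],"rotation": [0,0,-0.331]},{"translation": [0.16,-0.017,0],"rotation": [0,0,-0.368]}]}}

```text
t: 17.47
eef_pos: [0.5977, 0.1434, 0.0756]
ee_rot: [-3.142, -0.002, -2.45]
force: [-1.9, -4.7, 7.5]
width: 0.0216
gripper_force: 25.0
```

{"fn": "apply_moves", "kwargs": {"steps": [{"translation": [0.015,-0.005,0],"rotation": [0,0,-0.036]},{"translation": [0.03,-0.011,0],"rotation": [0,0,-0.073]},{"translation": [0.045,-0.017,0],"rotation": [0,0,-0.11]},{"translation": [0.06,-0.025,0],"rotation": [0,0,-0.147]},{"translation": [0.074,-0.032,0],"rotation": [0,0,-0.183]},{"translation": [0.088,-0.041,0],"rotation": [0,0,-0.22]},{"translation": [0.102,-0.05,0],"rotation": [0,0,-0.257]},{"translation": [0.115,-0.059,0],"rotation": [0,0,-0.294]},{"translation": [0.128,-0.069,0],"rotation": [0,0,-0.33]},{"translation": [0.14,-0.079,0],"rotation": [0,0,-0.367]}]}}

```text
t: 18.3
eef_pos: [0.6321, 0.1235, 0.0756]
ee_rot: [3.142, -0.003, -2.643]
force: [-4.9, -4.7, 8.9]
width: 0.0218
gripper_force: 25.0
```

{"fn": "apply_moves", "kwargs": {"steps": [{"translation": [0.012,-0.011,0],"rotation": [0,0,-0.037]},{"translation": [0.023,-0.023,0],"rotation": [0,0,-0.074]},{"translation": [0.034,-0.035,0],"rotation": [0,0,-0.11]},{"translation": [0.045,-0.047,0],"rotation": [0,0,-0.147]},{"translation": [0.055,-0.06,0],"rotation": [0,0,-0.184]},{"translation": [0.064,-0.073,0],"rotation": [0,0,-0.221]},{"translation": [0.073,-0.087,0],"rotation": [0,0,-0.258]},{"translation": [0.081,-0.101,0],"rotation": [0,0,-0.294]},{"translation": [0.089,-0.115,0],"rotation": [0,0,-0.331]},{"translation": [0.096,-0.13,0],"rotation": [0,0,-0.368]}]}}

```text
t: 19.13
eef_pos: [0.6557, 0.0914, 0.0756]
ee_rot: [3.142, -0.003, -2.835]
force: [-5.7, -2.9, 8.8]
width: 0.0218
gripper_force: 25.0
```

{"fn": "apply_moves", "kwargs": {"steps": [{"translation": [0.007,-0.015,0],"rotation": [0,0,-0.037]},{"translation": [0.012,-0.028,0],"rotation": [0,0,-0.07]},{"translation": [0.016,-0.041,0],"rotation": [0,0,-0.099]},{"translation": [0.02,-0.051,0],"rotation": [0,0,-0.125]},{"translation": [0.022,-0.061,0],"rotation": [0,0,-0.147]},{"translation": [0.024,-0.069,0],"rotation": [0,0,-0.165]},{"translation": [0.026,-0.075,0],"rotation": [0,0,-0.18]},{"translation": [0.027,-0.08,0],"rotation": [0,0,-0.191]},{"translation": [0.028,-0.083,0],"rotation": [0,0,-0.198]},{"translation": [0.028,-0.085,0],"rotation": [0,0,-0.202]}]}}

```text
t: 19.97
eef_pos: [0.6625, 0.0704, 0.0756]
ee_rot: [3.141, -0.003, -2.94]
force: [-6.4, -0.7, 9.8]
width: 0.0219
gripper_force: 25.0
```

Run:
```python
from h import *
s=get_state(); print(s['t'],s['eef_pos'].round(4),s['force'].round(1))
A=[grab_frame('scene') for _ in range(4)]; B=[grab_frame('top') for _ in range(2)]
a=np.mean(A,0).astype(np.uint8); b=np.mean(B,0).astype(np.uint8)
cv2.imwrite('pics/s7.png',a);cv2.imwrite('pics/t7.png',b)
o=np.hstack([cv2.resize(a[225:305,300:380],(480,480),interpolation=2),cv2.resize(b[250:330,285:338],(318,480),interpolation=2)])
cv2.imwrite('pics/c7.png',o)
```

```text
19.9667 [0.6625 0.0704 0.0756] [-6.4 -0.7  9.8]
```

View pics/c7.png

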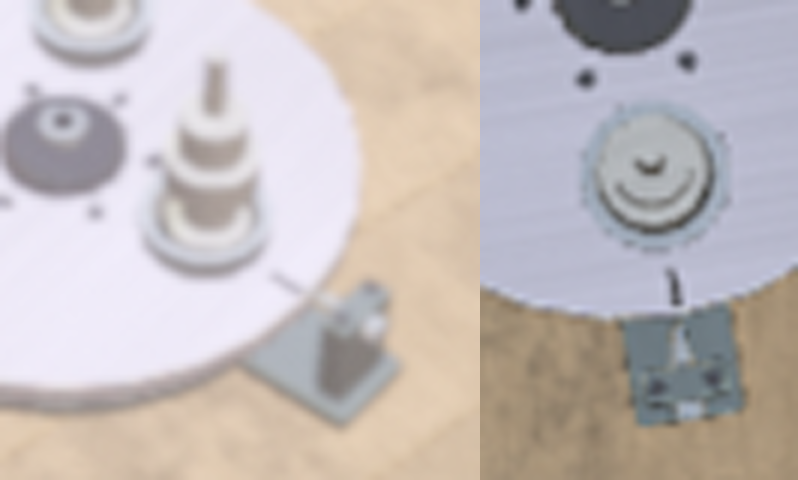

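The top crop shows the cup's rim tick from (670,270) to (678,305), and the pointer tip at (681,325), nearly in line. I'll work out the remaining angle with a line-based measurement.

Run:
```python
from m import *
b=cv2.imread('pics/t7.png'); t0=cv2.imread('pics/top0.png')
g=cv2.cvtColor(b,cv2.COLOR_BGR2GRAY).astype(float)
# subpixel tick columns per row
x0=310
T=[]
for v in range(295,301):
    r=g[v,x0:325]; w=np.clip(np.median(r)-15-r,0,None)
    if w.sum()>15: T.append((x0+(w*np.arange(len(r))).sum()/w.sum(),v))
T=np.array(T); print(T.round(2).tolist())
def pol(P,z,c): 
    X=np.array([onz('top',u,v,z)[:2]-c for u,v in P]); return np.degrees(np.arctan2(X[:,1],X[:,0]))%360,np.hypot(*X.T)
hub0=np.array([240+274/4-.4,185+243/4-.4])
for c in (np.array([.5676,.0505]),np.array([.5676,.0510]),onz('top',*hub0,.04)[:2]):
    print(c.round(4),'tick',pol(T,.036,c)[0].mean().round(2),'ptr',[x.round(3).tolist() for x in pol([(318.5,303.8),(318.9,309.5),(319.2,312)],.042,c)])
# bright pin centroid per row
for v in range(301,313):
    r=g[v,312:327]; print(v,r.astype(int).tolist())
```

```text
[[316.44, 295.0], [316.71, 296.0], [316.99, 297.0], [317.07, 298.0], [317.23, 299.0], [318.84, 300.0]]
[0.5676 0.0505] tick 191.4 ptr [[191.622, 191.101, 191.005], [0.122, 0.133, 0.139]]
[0.5676 0.051 ] tick 191.66 ptr [[191.852, 191.311, 191.208], [0.122, 0.134, 0.139]]
[0.5707 0.0515] tick 191.61 ptr [[191.803, 191.279, 191.179], [0.125, 0.137, 0.142]]
301 [194, 195, 196, 196, 194, 181, 186, 191, 151, 140, 142, 124, 118, 116, 128]
302 [155, 147, 140, 141, 144, 140, 146, 146, 117, 109, 117, 120, 122, 122, 115]
303 [120, 114, 110, 110, 106, 102, 115, 117, 118, 119, 120, 121, 122, 121, 113]
304 [117, 118, 119, 119, 112, 121, 138, 118, 118, 119, 120, 122, 122, 122, 120]
305 [117, 118, 119, 118, 119, 142, 146, 98, 119, 118, 121, 122, 122, 122, 121]
306 [118, 118, 119, 118, 119, 144, 155, 117, 119, 119, 120, 121, 122, 122, 119]
307 [118, 118, 118, 118, 126, 152, 166, 146, 118, 119, 119, 120, 121, 122, 121]
308 [118, 119, 118, 118, 126, 151, 171, 157, 123, 119, 119, 121, 121, 122, 121]
309 [119, 119, 119, 118, 127, 153, 171, 168, 141, 118, 120, 112, 101, 111, 122]
310 [120, 119, 119, 117, 131, 146, 139, 137, 130, 116, 126, 122, 112, 113, 113]
311 [113, 106, 113, 118, 132, 132, 117, 120, 122, 120, 119, 106, 100, 108, 119]
312 [132, 116, 120, 122, 123, 121, 118, 119, 122, 115, 94, 81, 86, 107, 122]
```

Run:
```python
from station import *
s=get_state(); print(s['t'],s['width'],s['gripper_force'],abs(s['qd']).max(),s['force'])
print(job_done())
```

```text
20.2667 0.0219226677355559 25.000998620453174 0.0016605347751234298 [-6.8098857  -1.79904986  8.72434908]
the job is handed in; nothing more can be done
None
```

I set the bare head upright in the empty cup and turned the dial until its tick lined up with the pointer to within about half a degree. The gripper still holds the black grip at 25 N, and I handed the job in at 20.3 s.

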